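# Load two cells into a split battery case and hold the halves shut

### The arm

A 7-joint arm with a two-finger parallel gripper is mounted at the origin on a cart in front of the work surface, level with it; the furniture and walls round the work are solid. World frame = base frame: x ahead of the robot, y to its left, z up, the work surface at z = 0. Lengths are in m, angles in rad, forces in N, time in s.
With the tool pointing down it reaches from about 0.4 to 0.85 m from the base axis. Payload 4.4 kg.
Tool frame: the origin (TCP) lies on the centre line of the jaws, within the pads' length; the fingertips stand 14 mm ahead of it and the grasp point (between the pads) lies 5 mm behind it; z points along the fingers, y is the line along which they close (so a half turn about z gives the same grasp; the last joint's range is limited). The gripper opens to 94 mm and grips with 3 to 60 N. Pads are 16 mm wide; open, the fingers measure 119 mm over their backs; the gripper's body (75 mm by 177 mm) begins 78 mm behind the grasp point.
Start: joints at [-1.373, 0.628, 0.038, 1.517, -0.027, 0.996, -0.02], TCP at [0.169, 0.628, 0.219] pointing down, gripper open.
Joint ranges: [-3.06, 3.06], [-0.37, 2.12], [-1.25, 1.32], [0.18, 2.47], [-1.1, 4.24], [0.23, 1.98], [-2.94, 2.94]. Speed limits (rad/s): [2.57, 2.57, 3.14, 3.14, 3.14, 3.14, 3.14].

### API

Orientations are given as a unit quaternion [w, x, y, z].
In Python, from plant import telemetry, viewer, r gives the robot as it stands.
- The arm moves only by the tool drive_tool, never from a script. Its argument "moves" is a list of rows, each an object with "jaw": the finger opening in cm, from 0 to 9.4; "dp": the shift along the tool's x, y, z in cm, a list of three; "twist": the turn, a rotation vector about the tool's x, y, z in degrees, a list of three. A call has 1 to 12 rows; each row shifts and turns the commanded pose from where the row before left it, along the tool's axes as they then stand; what a row does not reach is not made up. A row lasts 1/10 s, in which the tool goes at most 50 mm and 8.59 degrees, less where a joint would pass 70% of its speed; a pose out of reach is approached as far as the arm can. A call is refused whole if a number of a shift passes 5 or a number of a turn 8.59, either way. A call with a gripper value outside its range is refused whole. The fingers move at their own pace and stop on an object; "force" is the grip in N (left out, the last holds). Time passes only in rows, so rows that do not move let the fingers close. It gives the time, the measured TCP pose, the force, the opening and the grip force at its end, in the units of the state.
- telemetry.read_state(): the state, without advancing time (a new reading comes with each control period).
- viewer.grab_frame(name): name is "scene" or "side" or "wrist"; returns a dict with "color" (384x512x3 uint8, red, green, blue), "fx", "fy", "cx", "cy" (pixels), "rvec" (rotation vector, rad) and "tvec" (3), from world to camera coordinates, as OpenCV has them. Camera axes: x right, y down, z forward; pixel columns grow to the right and rows downward; lengths in m; the calibration is good to about 2 mm. A picture is of the moment at which its call begins. There is no depth.
- r.finish_job(): hands the job in; it is judged then, once.
The state is a dict: "time": time; "qpos": joint angles; "joint_velocities": joint speeds; "tau": joint torques, N m; "tcp_pos": TCP position; "ee_rot": TCP orientation; "force": force on the tool from outside, world axes, zero at the start; "wrist_torque": the same for the moment, N m; "grip_width": finger opening in m; "finger_force": force on a finger pad.
Only numpy, scipy, OpenCV 4.12 (cv2) and the standard library are available. Lean on these libraries where they do the work, as an engineer would, in place of code of your own. Each camera call takes 0.05 s, during which the arm holds its last target. There are 200 camera calls.

### The job

Stand the two upright cells in the two pockets of the lower case half, one in each. Then put the upper case half on its two dowels (it fits only one way round: wide ear over wide ear) and press it firmly down against the contact springs until the halves meet all along the joint. Finish still holding it pressed shut, ready for a mate to drive the screws: do not let go, and leave the other things on the bench where they are.

Things in the scene. Friction and masses are not known exactly. Their poses are not given: they have to be found in the camera images.
- lower_half: Lower half of a slim grey plastic battery case in an aluminium nest plate (244x88x10 mm), fixed. Case 168 (x) x 52 (y) mm; its top, the joint face, is 86 mm above the bench. Two open pockets in a row along x, with an ear and an upright steel dowel at each end. Origin: centre of the plate's underside, on the bench; x along the case to the wide ear, z up; pocket centres at x = +-39.25 mm
- pocket_a (a point): centre of the mouth of the wide-ear side pocket, at joint face level (86 mm above the bench); axes as lower_half. Pocket 75 (x) x 37 (y) mm, its mouth flared by 4 mm outside (the thin web between the pockets stands 8 mm lower). A cell in it stands on the sprung contact, underside 26 mm above the bench, shoulders 58 mm above the joint face
- pocket_b (a point): the same for the pocket on the narrow-ear side
- contact_a (a joint): sinking of the sprung brass contact plate at the bottom of pocket_a, 0 to 0.005 m; preloaded with 4.5 N, so a cell alone hardly moves it, then 1 N per mm. Closing the case sinks both contacts by 4 mm: that takes about 9 N beyond the upper half's weight, and the upper half rises 3 to 4 mm again if let go
- contact_b (a joint): the same in pocket_b
- dowel_thick (a point): foot of the 12 mm dowel, on the wide ear (40 mm wide), at x = +96 mm at joint face level. It stands 20 mm tall, the upper 10 mm tapering to a 4 mm tip
- dowel_thin (a point): foot of the 8 mm dowel, on the narrow ear (24 mm wide), at x = -96 mm at joint face level; 20 mm tall, the upper 10 mm tapering to a 3 mm tip
- upper_half: Upper half: hollow cap standing loose on its open side, 168 (x) x 52 (y) x 66 mm tall, 0.25 kg. Grip across the 52 mm at the middle, where the sides are flat. Cavity 161 x 44 mm; ribs 54 mm up in it bear on the cells. 16 mm high bored ears at the foot of each end, wide one at +x. Closed: origin 86 mm above the bench over lower_half's, x the same way. Origin: centre of the underside, z up
- bush_thick (a point): lower mouth of the 13.6 mm through bore in the upper half's wide ear (40 mm wide), at x = +96 mm on its underside
- bush_thin (a point): lower mouth of the 9.6 mm through bore in the upper half's narrow ear (24 mm wide), at x = -96 mm on its underside
- cell_left: prismatic battery cell STANDING upright on the bench: box 70 (its x) x 33 (its y) x 118 mm tall plus two small studs on top to 124; 0.28 kg. Origin: centre of its underside, z up. Grip it across the 33 mm. It may go into either pocket, either end forward
- cell_right: prismatic battery cell STANDING upright on the bench: box 70 (its x) x 33 (its y) x 118 mm tall plus two small studs on top to 124; 0.28 kg. Origin: centre of its underside, z up. Grip it across the 33 mm. It may go into either pocket, either end forward
- screw_cup: small open plastic parts cup full of screws, 72 mm across, 31 high; bystander
- screwdriver: screwdriver, 202 mm long, lying; bystander
- multimeter: multimeter on its back, 155x78x44; bystander
- spare_cell: a third cell of the same kind but LYING on its wide side, 70x124x33; bystander, not used
- busbars: banded stack of flat copper bars, 23x96x11; bystander
- tape: roll of tape lying flat, 63 mm across, 19 high; bystander
- marker: marker pen, 132 mm long, lying; bystander
- cutters: side cutters lying flat, 155 mm long; bystander
There are look-alikes about, which are no part of the job. Leave any red look-alike of the cell_left alone.

How it is judged:
On the way, in this order (a step that is already met when the one before it is completed fails the run):
1. one cell stands in a pocket, down on its contact ((((horizontal distance between cell_left and pocket_a below 0.006 m or horizontal distance between cell_left and pocket_b below 0.006 m) and z of cell_left in the frame of lower_half below 0.029 m and angle between cell_left's own z axis and vertical below 0.1 rad) or ((horizontal distance between cell_right and pocket_a below 0.006 m or horizontal distance between cell_right and pocket_b below 0.006 m) and z of cell_right in the frame of lower_half below 0.029 m and angle between cell_right's own z axis and vertical below 0.1 rad))), for 0.2 s.
2. both cells stand in the pockets, down on their contacts ((horizontal distance between cell_left and pocket_a below 0.006 m or horizontal distance between cell_left and pocket_b below 0.006 m) and z of each of cell_left, cell_right in the frame of lower_half below 0.029 m and angle between each of cell_left, cell_right's own z axis and vertical below 0.1 rad and (horizontal distance between cell_right and pocket_a below 0.006 m or horizontal distance between cell_right and pocket_b below 0.006 m)), for 0.2 s.
3. the upper half is home on both dowels, joint closed (distance between bush_thick and dowel_thick below 0.0025 m and distance between bush_thin and dowel_thin below 0.0025 m), for 0.2 s.
At the end, for the whole second after the job is handed in: Cells within 6 mm of the pocket centres, tilt under 0.1 rad, undersides at most 29 mm above the bench; each bore mouth of the upper half within 2.5 mm of its dowel foot; robot touching the upper half (over 3 N) and more than 2 N between the two halves (all of step 2 and all of step 3 and contact force between upper_half and lower_half above 2 N and contact force between any of the fingers, the arm and upper_half above 3 N); the arm keeps its last pose, push and grip.
It fails at once if a bystander is shifted by more than 40 mm (distance of any of screw_cup, screwdriver, multimeter, spare_cell, busbars, tape, marker, cutters from where it was at the start of the episode above 0.04 m).
It also fails if it takes over 72 s, if anything falls off the work surface, if the arm or the gripper's body presses on something with over 40 N, if the wrist force passes 120 N, or if a joint passes its speed limit or range.

## Working session

There is one attempt and no reset: what is moved stays moved. The work goes in short steps, Python scripts to look and compute and a tool call to move; the robot and the scene stay as the last step left them, time stands still between calls to the robot, and variables do not carry over. Pictures are saved under pics/ and viewed, at most 10 in all, crops included, and the job is handed in when it is done.

Besides the shell and the picture viewer there is one more tool, called by a JSON object that holds its "op" and its "data". drive_tool: Moves the arm, as the interface text tells. Its arguments: {"type":"object","properties":{"moves":{"type":"array"},"force":{"type":"number"}},"required":["moves"]}

```bash
mkdir -p pics; ls
cat > h.py <<'E'
import numpy as np, cv2
from plant import telemetry, viewer, r
def grab(n,save=None):
    f=viewer.grab_frame(n)
    if save: cv2.imwrite('pics/'+save+'.png',f['color'][:,:,::-1]); np.savez('pics/'+save+'.npz',**f)
    return f
def load(s): return dict(np.load('pics/'+s+'.npz'))
def ray(f,u,v):
    R=cv2.Rodrigues(np.array(f['rvec'],float))[0]; t=np.array(f['tvec'],float).ravel()
    d=R.T@np.array([(u-f['cx'])/f['fx'],(v-f['cy'])/f['fy'],1]); return -R.T@t,d
def onz(f,u,v,z):
    c,d=ray(f,u,v); return c+d*(z-c[2])/d[2]
def proj(f,P):
    R=cv2.Rodrigues(np.array(f['rvec'],float))[0]; p=R@np.array(P,float)+np.array(f['tvec'],float).ravel()
    return np.array([f['fx']*p[0]/p[2]+f['cx'],f['fy']*p[1]/p[2]+f['cy']])
E
python3 - <<'E'
from h import *
ims=[]
for n in('scene','side','wrist'):
    f=grab(n,n+'0'); print(n,ray(f,256,192),f['fx'])
print(telemetry.read_state())
E
```

```text
pics
scene (array([-0.46721116, -0.57364856,  0.59760956]), array([ 0.80001573,  0.45341592, -0.3931253 ])) 426.00738725513264
side (array([0.02904372, 1.26211118, 1.11805081]), array([ 0.33327554, -0.71037591, -0.62007935])) 449.17248934571427
wrist (array([0.09300888, 0.64751747, 0.38391826]), array([ 0.25161696, -0.07965953, -0.96460823])) 303.9241796123746
{'time': 0.15, 'qpos': array([-1.37278883,  0.6291381 ,  0.0384098 ,  1.51811271, -0.02703163,
        0.99631712, -0.0199908 ]), 'joint_velocities': array([ 3.68553590e-05, -1.59883255e-03,  1.61030107e-03, -2.72834060e-03,
       -3.18626806e-03, -2.35139175e-04,  4.78357026e-04]), 'tau': array([ 2.01036783e-03, -5.50097144e+01,  1.14496227e+00, -1.86817485e+01,
       -5.22175629e-02,  2.09762959e-02,  1.11543220e-04]), 'tcp_pos': array([0.16930282, 0.62706102, 0.21876995]), 'ee_rot': array([-1.17001236e-04,  1.31509766e-01,  9.91314606e-01, -7.20649156e-04]), 'force': array([-1.18916467,  0.33139637,  1.05965586]), 'wrist_torque': array([-0.00958367,  0.0415299 ,  0.04050734]), 'finger_force': 0.0, 'grip_width': 0.09425069508761438}
```

View pics/scene0.png

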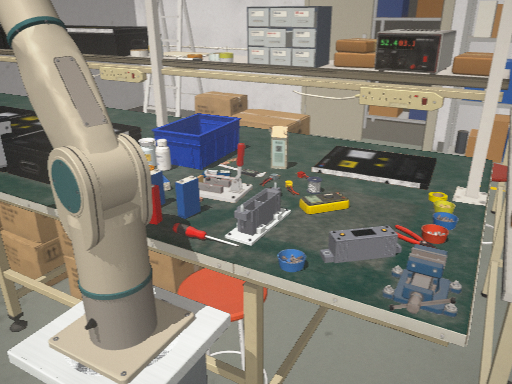

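View pics/side0.png

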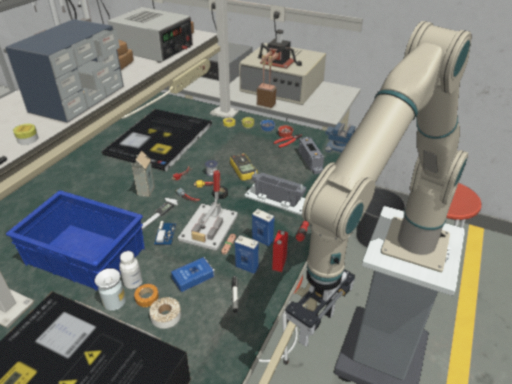

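Candidates for cells (side image): blue upright (263,225) and (246,253) – wanted; red upright (280,250) – look-alike; blue lying (193,273) – spare. Checking in close crops.

Run:
```python
from h import *
a=cv2.imread('pics/side0.png')[115:295,155:350]; cv2.imwrite('pics/c1.png',cv2.resize(a,None,fx=3.3*1,fy=3.3,interpolation=cv2.INTER_CUBIC)) 
a=cv2.imread('pics/scene0.png')[140:300,140:455]; cv2.imwrite('pics/c2.png',cv2.resize(a,None,fx=2.5,fy=2.5,interpolation=cv2.INTER_CUBIC))
```

```text
(no output)
```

View pics/c1.png

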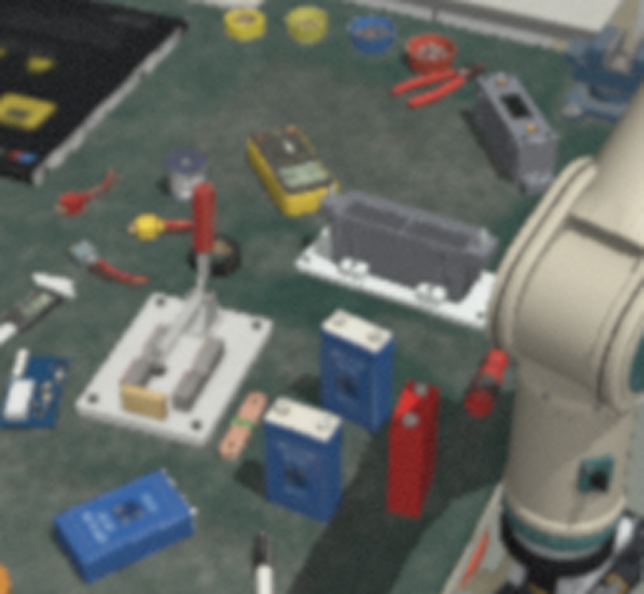

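View pics/c2.png

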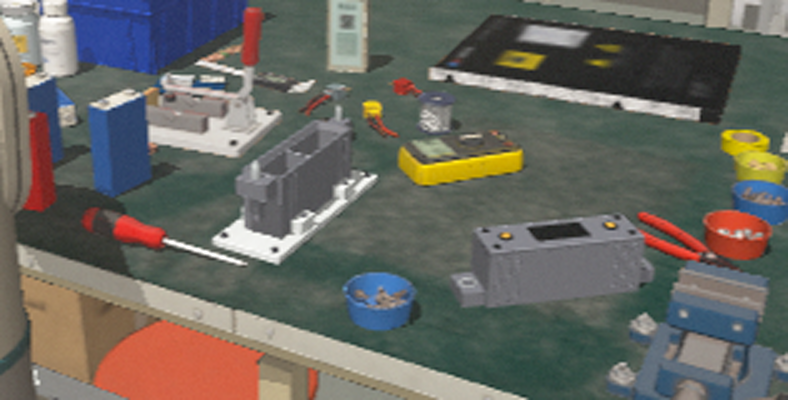

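Run:
```python
from h import *
s=load('side0'); c=load('scene0')
S=lambda u,v,z: onz(s,155+u/3.3,115+v/3.3,z).round(4)
C=lambda u,v,z: onz(c,140+u/2.5,140+v/2.5,z).round(4)
print('cellA top',[S(u,v,.118) for u,v in((322,325),(340,313),(393,345),(383,357))])
print('cellB top',[S(u,v,.118) for u,v in((266,412),(285,400),(341,425),(335,440))])
print('cellA scene',[C(u,v,.118) for u,v in((91,103),(130,93),(148,97),(108,110))])
print('red top',S(415,388,.118))
print('lower dowels', C(255,165,.106),C(338,108,.106), 'side ears',S(335,196,.106))
print('plate corners scene', C(213,240,.01),C(278,255,.01),C(378,175,.01),'side',S(297,262,.01),S(480,322,.01))
print('upper top corners scene',C(474,232,.066),C(487,252,.066),C(643,230,.066),C(600,212,.066))
print('upper side', S(483,78,.066),S(518,75,.066),S(553,150,.066),S(527,162,.066))
print('cup',C(380,285,.031),'mm',C(460,150,.044),'driver',C(90,215,.015),C(245,265,.005),'clamp handle',S(203,190,.15))
w=load('wrist0')
a=cv2.imread('pics/wrist0.png'); cv2.imwrite('pics/w0.png',a)
```

```text
cellA top [array([0.5267, 0.2274, 0.118 ]), array([0.5181, 0.2023, 0.118 ]), array([0.4488, 0.2239, 0.118 ]), array([0.4506, 0.2447, 0.118 ])]
cellB top [array([0.52  , 0.3646, 0.118 ]), array([0.5111, 0.3421, 0.118 ]), array([0.4479, 0.3494, 0.118 ]), array([0.4445, 0.3698, 0.118 ])]
cellA scene [array([0.4657, 0.2337, 0.118 ]), array([0.5156, 0.2126, 0.118 ]), array([0.5152, 0.1847, 0.118 ]), array([0.4575, 0.2012, 0.118 ])]
red top [0.4043 0.2722 0.118 ]
lower dowels [ 0.4304 -0.0208  0.106 ] [ 0.6217 -0.0248  0.106 ] side ears [0.6178 0.0037 0.106 ]
plate corners scene [0.4115 0.0253 0.01  ] [ 0.4174 -0.0561  0.01  ] [ 0.655  -0.0663  0.01  ] side [0.6572 0.0254 0.01  ] [0.4203 0.0327 0.01  ]
upper top corners scene [ 0.4716 -0.2598  0.066 ] [ 0.4385 -0.2858  0.066 ] [ 0.5598 -0.4122  0.066 ] [ 0.5787 -0.3628  0.066 ]
upper side [ 0.5769 -0.3781  0.066 ] [ 0.5369 -0.4063  0.066 ] [ 0.4358 -0.2549  0.066 ] [ 0.4565 -0.2154  0.066 ]
cup [ 0.3829 -0.195   0.031 ] mm [ 0.7062 -0.1556  0.044 ] driver [0.3852 0.1799 0.015 ] [ 0.3888 -0.0309  0.005 ] clamp handle [0.7293 0.1123 0.15  ]
```

View pics/wrist0.png

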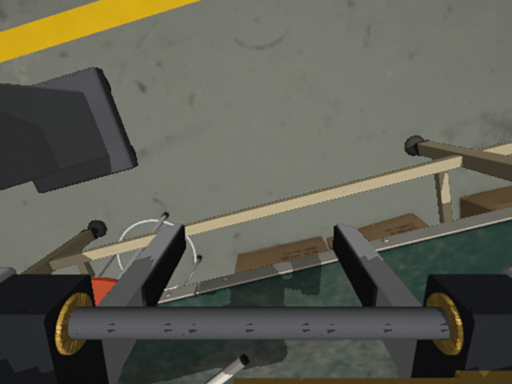

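The crops confirm it: two blue upright cells with cream tops (side 263,225 and 246,253), the red one is the look-alike, the spare is lying at (193,273). Case lower half is at scene ~(258,212), upper half at (362,245). The wrist picture so far shows only the floor and the bench edge. I'll go above the cells for a close view.

{"op": "drive_tool", "data": {"moves": [{"jaw": 9.4,"dp": [-1,-0.5,-2],"twist": [0,0,0]},{"jaw": 9.4,"dp": [-3.5,-2,-2],"twist": [0,0,0]},{"jaw": 9.4,"dp": [-3.5,-2,-2],"twist": [0,0,0]},{"jaw": 9.4,"dp": [-3.5,-2,-2],"twist": [0,0,0]},{"jaw": 9.4,"dp": [-3.5,-2,0],"twist": [0,0,0]},{"jaw": 9.4,"dp": [-3.5,-2,0],"twist": [0,0,0]},{"jaw": 9.4,"dp": [-3.5,-2,0],"twist": [0,0,0]},{"jaw": 9.4,"dp": [-3.5,-2,0],"twist": [0,0,0]},{"jaw": 9.4,"dp": [-3.5,-2,0],"twist": [0,0,0]},{"jaw": 9.4,"dp": [-3.5,-2,0],"twist": [0,0,0]},{"jaw": 9.4,"dp": [-3.5,-2,0],"twist": [0,0,0]},{"jaw": 9.4,"dp": [0,0,0],"twist": [0,0,0]}]}}

```text
time: 1.35
tcp_pos: [0.4684, 0.3295, 0.2994]
ee_rot: [0.002, 0.137, 0.991, -0.002]
force: [-0.1, -0.4, 0.2]
grip_width: 0.094
finger_force: 0.0
```

Run:
```python
from h import *
f=grab('wrist','w1'); print(ray(f,256,192)); s=telemetry.read_state(); print(s['tcp_pos'],s['ee_rot'],s['time'])
```

```text
(array([0.39173383, 0.35109917, 0.46430474]), array([ 0.25384575, -0.08424833, -0.96363392]))
[0.46569712 0.33267961 0.29920612] [ 3.36399384e-04  1.34642587e-01  9.90893930e-01 -6.92191591e-04] 1.4
```

View pics/w1.png

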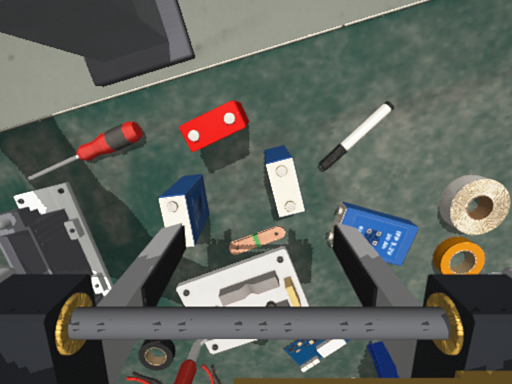

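The view shows cell B's cream top at (283,185) and cell A's at (178,220), the latter touched by the finger; the red cell is at (215,125), and the lower half at lower left.

```bash
cat >> h.py <<'E'
def toprects(f,z=.118,lo=(0,0,150),hi=(180,60,255),roi=None,minA=150):
    hsv=cv2.cvtColor(f['color'],cv2.COLOR_RGB2HSV); m=cv2.inRange(hsv,lo,hi); m=cv2.morphologyEx(m,cv2.MORPH_CLOSE,np.ones((5,5)))
    if roi: k=np.zeros_like(m); x0,y0,x1,y1=roi; k[y0:y1,x0:x1]=255; m&=k
    out=[]
    for c in cv2.findContours(m,cv2.RETR_EXTERNAL,cv2.CHAIN_APPROX_NONE)[0]:
        if cv2.contourArea(c)<minA: continue
        P=np.array([onz(f,u,v,z)[:2] for u,v in c[:,0]],np.float32)
        (cx,cy),(w,h),a=cv2.minAreaRect(P*1000)
        if w<h: w,h,a=h,w,a-90
        a=(a+90)%180-90
        print('px',c[:,0].mean(0).round(),'c',round(cx,1),round(cy,1),'size',round(w,1),round(h,1),'ang',round(a,1)); out.append((cx,cy,a))
    return out
def plan(x,y,z,ang):
    """tool-frame shift (cm) and z turn (deg) so that tool x points along world angle ang+180"""
    from scipy.spatial.transform import Rotation as Ro
    s=telemetry.read_state(); q=s['ee_rot']; R=Ro.from_quat([q[1],q[2],q[3],q[0]]).as_matrix()
    d=R.T@(np.array([x,y,z])-s['tcp_pos'])*100
    t=np.radians(ang+180); X=np.array([np.cos(t),np.sin(t),0]); Z=np.array([0,0,-1.]); T=np.c_[X,np.cross(Z,X),Z]
    print('dp',d.round(2),'twist',np.degrees(Ro.from_matrix(R.T@T).as_rotvec()).round(2),'tcp',s['tcp_pos'].round(4),'t',s['time'],'gw',s['grip_width'],'F',s['force'].round(1))
E
python3 - <<'E'
from h import *
f=load('w1'); h=cv2.cvtColor(f['color'],cv2.COLOR_RGB2HSV)
print(h[190,285],h[215,180],h[160,278],h[225,165])
toprects(f,roi=(150,130,320,250))
o=f; print([proj(f,p).round() for p in((.4808,.3565,.118),(.487,.217,.118))])
E
```

```text
[ 24  16 249] [ 24  15 249] [109 134 173] [ 22  18 254]
px [174. 225.] c 491.6 205.8 size 66.8 55.6 ang -9.6
px [285. 187.] c 487.4 355.4 size 67.1 31.9 ang -1.0
[array([285., 182.]), array([175., 217.])]
```

Run:
```python
from h import *
plan(.4874,.3554,.095,-1)
```

```text
dp [-1.47  2.79 20.42] twist [ -0.08   0.04 -14.48] tcp [0.4657 0.3327 0.2992] t 1.4 gw 0.09388512100826454 F [-0.   1.  -0.1]
```

{"op": "drive_tool", "data": {"moves": [{"jaw": 9.4,"dp": [-0.8,1.4,2],"twist": [0,0,0]},{"jaw": 9.4,"dp": [-0.67,1.39,3],"twist": [0,0,0]},{"jaw": 9.4,"dp": [0,0,3],"twist": [0,0,-7.2]},{"jaw": 9.4,"dp": [0,0,2],"twist": [0,0,-7.2]},{"jaw": 9.4,"dp": [0,0,0],"twist": [0,0,0]}]}}

```text
time: 1.9
tcp_pos: [0.482, 0.3589, 0.1964]
ee_rot: [-0.003, 0.005, 1.0, -0.002]
force: [-0.5, 0.6, 0.0]
grip_width: 0.0941
finger_force: 0.0
```

Run:
```python
from h import *
f=grab('wrist','w2'); toprects(f,roi=(150,60,370,260)); plan(.4874,.3554,.095,-1)
```

```text
px [355. 239.] c 511.0 442.3 size 39.3 11.7 ang 34.8
px [162. 240.] c 511.0 272.7 size 43.1 12.0 ang -35.8
px [255. 211.] c 487.6 355.4 size 66.1 31.7 ang -0.5
px [356. 168.] c 449.6 438.1 size 26.9 11.2 ang -61.2
px [201.  96.] c 392.9 314.6 size 11.5 11.1 ang 86.9
dp [-0.45 -0.39 10.33] twist [-0.07 -0.19  0.24] tcp [0.4833 0.3594 0.1983] t 1.95 gw 0.09368353828353376 F [ 0.5 -0.1  0.6]
```

{"op": "drive_tool", "data": {"force": 25, "moves": [{"jaw": 9.4,"dp": [-0.4,-0.3,1],"twist": [0,0,0]},{"jaw": 9.4,"dp": [0,0,4],"twist": [0,0,0]},{"jaw": 9.4,"dp": [0,0,3],"twist": [0,0,0]},{"jaw": 9.4,"dp": [0,0,2.3],"twist": [0,0,0]},{"jaw": 9.4,"dp": [0,0,0],"twist": [0,0,0]},{"jaw": 3,"dp": [0,0,0],"twist": [0,0,0]},{"jaw": 3,"dp": [0,0,0],"twist": [0,0,0]},{"jaw": 3,"dp": [0,0,0],"twist": [0,0,0]},{"jaw": 3,"dp": [0,0,0],"twist": [0,0,0]},{"jaw": 3,"dp": [0,0,0],"twist": [0,0,0]}]}}

```text
time: 2.95
tcp_pos: [0.4893, 0.3561, 0.0972]
ee_rot: [0.0, 0.006, 1.0, 0.0]
force: [1.8, -0.3, 0.2]
grip_width: 0.0577
finger_force: 0.0
```

{"op": "drive_tool", "data": {"moves": [{"jaw": 2.8,"dp": [0,0,0],"twist": [0,0,0]},{"jaw": 2.8,"dp": [0,0,0],"twist": [0,0,0]},{"jaw": 2.8,"dp": [0,0,0],"twist": [0,0,0]},{"jaw": 2.8,"dp": [0,0,0],"twist": [0,0,0]},{"jaw": 2.8,"dp": [0,0,0],"twist": [0,0,0]},{"jaw": 2.8,"dp": [0,0,-1],"twist": [0,0,0]},{"jaw": 2.8,"dp": [0,0,-3],"twist": [0,0,0]},{"jaw": 2.8,"dp": [0,0,-4],"twist": [0,0,0]},{"jaw": 2.8,"dp": [0,0,-5],"twist": [0,0,0]},{"jaw": 2.8,"dp": [0,0,-4],"twist": [0,0,0]},{"jaw": 2.8,"dp": [0,0,0],"twist": [0,0,0]}]}}

```text
time: 4.05
tcp_pos: [0.4919, 0.3579, 0.2732]
ee_rot: [0.005, 0.006, 1.0, 0.004]
force: [0.7, 0.1, -2.6]
grip_width: 0.0327
finger_force: 25.0
```

{"op": "drive_tool", "data": {"moves": [{"jaw": 2.8,"dp": [-1,-2,0],"twist": [0,0,0]},{"jaw": 2.8,"dp": [-1,-4,0],"twist": [0,0,0]},{"jaw": 2.8,"dp": [-1,-4,0],"twist": [0,0,0]},{"jaw": 2.8,"dp": [-1,-4,0],"twist": [0,0,0]},{"jaw": 2.8,"dp": [-1,-4,0],"twist": [0,0,0]},{"jaw": 2.8,"dp": [-1,-4,0],"twist": [0,0,0]},{"jaw": 2.8,"dp": [-1,-1.5,0],"twist": [0,0,0]},{"jaw": 2.8,"dp": [0,0,0],"twist": [0,0,0]},{"jaw": 2.8,"dp": [0,0,0],"twist": [0,0,0]}]}}

```text
time: 4.95
tcp_pos: [0.5551, 0.1206, 0.2657]
ee_rot: [-0.001, 0.006, 1.0, 0.0]
force: [0.8, -0.3, -2.1]
grip_width: 0.0327
finger_force: 25.0
```

Run:
```python
from h import *
f=grab('wrist','w3'); s=telemetry.read_state(); print(s['tcp_pos'],s['ee_rot'])
a=f['color'][:,:,::-1]; cv2.imwrite('pics/w3v.png',cv2.resize(a,None,fx=1.5,fy=1.5))
```

```text
[0.55498038 0.12153684 0.26580893] [-9.63167499e-04  5.43383312e-03  9.99984653e-01  4.89695839e-04]
```

View pics/w3v.png

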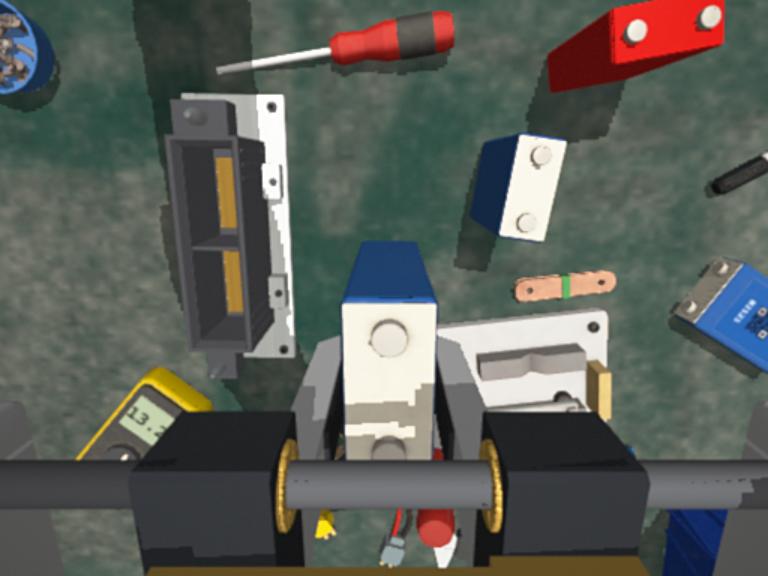

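The wide ear of the lower half is at (200,115) in the enlarged picture (near the robot), the narrow one at (222,365); cell A's top at (528,188). So lower_half's x points toward the robot.

Run:
```python
from h import *
f=load('w3'); toprects(f,roi=(300,80,390,170))
Z=lambda u,v,z: (onz(f,u/1.5,v/1.5,z)[:2]*1000).round(1)
print('rim',Z(168,138,.086),Z(236,137,.086),Z(190,351,.086),Z(250,347,.086))
print('dowel tips',Z(195,113,.106),Z(221,368,.106))
print('plate right edge',Z(284,94,.01),Z(295,357,.01))
g=cv2.cvtColor(f['color'],cv2.COLOR_RGB2GRAY)
for v in (110,130,185,210): print(v,g[v,105:200].tolist())
h=cv2.cvtColor(f['color'],cv2.COLOR_RGB2HSV)
# plate mask
m=cv2.inRange(h,(0,0,170),(180,40,255)); m[:,:150]=0;m[:,200:]=0; ys,xs=np.nonzero(m[:245]); print(xs.max(),ys.min(),ys.max())
# brass
b=cv2.inRange(h,(10,90,60),(30,255,255)); b[:, :120]=0;b[:,180:]=0;b[245:]=0
for c in cv2.findContours(b,0,1)[0]:
    if cv2.contourArea(c)>40: print('brass',c[:,0].min(0),c[:,0].max(0),Z(*(1.5*c[:,0].min(0)),.026),Z(*(1.5*c[:,0].max(0)),.026))
# dowels
for (x0,y0,x1,y1) in ((115,62,160,92),(135,235,165,255)):
    print(); print(g[y0:y1:2,x0:x1:2])
```

```text
px [355. 125.] c 493.8 217.3 size 66.8 31.9 ang -8.8
rim [456.2 -36.7] [456.1  12.2] [621.  -42.2] [618.2   7. ]
dowel tips [441.8  -7.3] [627.1 -10.5]
plate right edge [417.3  32.9] [660.7  25.8]
110 [101, 98, 77, 57, 53, 52, 66, 85, 93, 90, 75, 67, 70, 68, 67, 70, 74, 61, 52, 51, 52, 51, 51, 50, 52, 52, 52, 51, 52, 52, 51, 52, 52, 51, 52, 52, 51, 60, 87, 127, 139, 133, 131, 132, 133, 135, 137, 136, 136, 122, 91, 84, 94, 94, 72, 57, 69, 63, 53, 49, 53, 52, 52, 52, 52, 52, 52, 47, 48, 135, 255, 255, 255, 253, 253, 253, 252, 252, 253, 255, 237, 150, 146, 243, 255, 239, 149, 92, 87, 87, 88, 85, 85, 83, 81]
130 [97, 95, 95, 95, 94, 95, 74, 56, 64, 84, 93, 92, 78, 68, 69, 68, 70, 70, 72, 62, 50, 50, 52, 51, 53, 52, 51, 51, 52, 53, 51, 51, 50, 52, 52, 51, 51, 51, 49, 67, 98, 129, 139, 135, 133, 132, 135, 137, 136, 136, 135, 106, 81, 90, 95, 82, 60, 51, 51, 50, 51, 51, 51, 52, 52, 52, 52, 51, 49, 56, 124, 174, 178, 182, 247, 255, 253, 252, 252, 254, 255, 235, 135, 113, 241, 255, 231, 129, 82, 80, 80, 79, 76, 77, 77]
185 [108, 109, 107, 107, 107, 107, 108, 104, 80, 60, 62, 62, 66, 65, 66, 8
[... 2264 characters left out ...]
  92  92  92  93  94  92  95  93  94  95  94
   89  75  75  67 146]]

[[103  93  92  91  91  92  91  92  92  92  91  70  67  69 154]
 [103  92  91  91  92  91  92  92  91  92  91  62  52  53 150]
 [105  88  91  91  91  90  92  92  90  92  91  68  52  50  54]
 [113  98  90  90  91  93  92  91  91  90  91  67  51  53  55]
 [111 111  89  89  90  95  92  86  88  91  91  67  52  52  53]
 [113 110  90  91  99  99  89  79  88  91  91  70  51  52  54]
 [116 108  90  99 109  98  83  86  91  90  91  77  51  53  57]
 [117 103  84 108 102  89  84  90  90  90  90  82  51  53  54]
 [110  99  94 134  96  89  93  94  94  95  96  86  52  55  53]
 [106 100  92  86  80  82  65  51  51  51  54  52  56  59  57]]
```

Run:
```python
from h import *
f=load('w3')
Z=lambda u,v,z: (onz(f,u,v,z)[:2]*1000).round(1)
for v,l,r in((110,111,159),(130,113.4,160.5),(185,119.6,164.4),(210,121.5,166)): print('row',v,Z(l,v,.086),Z(r,v,.086),'mid',(Z(l,v,.086)+Z(r,v,.086))/2)
a,b=Z(124,75.5,.105),Z(141.5,251.5,.105); print('tips',a,b,np.linalg.norm(a-b),(a+b)/2,np.degrees(np.arctan2(*(a-b)[::-1])))
print('plate edge ends',Z(190.8,110,.01),Z(191,130,.01),Z(194.5,185,.01),Z(195,210,.01))
g=cv2.cvtColor(f['color'],cv2.COLOR_RGB2GRAY)
for u in (125,140,148): print(u,'top',g[76:112,u].tolist(),'bot',g[205:240,u+8].tolist(),'web',g[145:175,u].tolist())
```

```text
row 110 [474.8 -40.4] [475.5  12.1] mid [475.15 -14.15]
row 130 [496.3 -40.8] [497.   11.6] mid [496.65 -14.6 ]
row 185 [559.3 -42.5] [560.    9.9] mid [559.65 -16.3 ]
row 210 [590.1 -44.4] [590.8   8.8] mid [590.45 -17.8 ]
tips [441.7 -13.7] [635.4 -18.6] 193.76196737234065 [538.55 -16.15] 178.55090626794822
plate edge ends [475.9  30.5] [502.   28.9] [579.   28.3] [616.5  26.4]
125 top [140, 133, 106, 85, 85, 86, 90, 92, 93, 91, 92, 91, 92, 92, 89, 93, 94, 72, 58, 59, 60, 54, 52, 50, 52, 51, 52, 51, 51, 52, 51, 53, 53, 50, 52, 51] bot [51, 52, 53, 53, 52, 50, 50, 49, 51, 54, 56, 57, 61, 62, 61, 61, 58, 59, 61, 62, 64, 72, 76, 80, 80, 79, 78, 85, 91, 100, 112, 112, 109, 107, 109] web [63, 64, 67, 71, 72, 74, 71, 71, 70, 71, 71, 70, 70, 70, 70, 68, 69, 71, 69, 69, 68, 70, 69, 68, 69, 67, 69, 69, 69, 68]
140 top [93, 93, 94, 92, 92, 93, 94, 93, 92, 94, 92, 92, 93, 94, 94, 95, 95, 76, 62, 59, 59, 54, 52, 49, 51, 49, 50, 52, 50, 52, 50, 50, 49, 50, 52, 51] bot [53, 51, 51, 50, 51, 53, 53, 55, 60, 62, 63, 64, 63, 62, 64, 61, 63, 62, 60, 63, 61, 64, 76, 80, 78, 79, 77, 86, 89, 90, 92, 91, 91, 91, 91] web [53, 53, 51, 53, 52, 52, 50, 52, 51, 52, 51, 53, 52, 54, 61, 63, 63, 63, 62, 81, 93, 86, 61, 51, 50, 52, 52, 52, 52, 52]
148 top [94, 95, 95, 93, 95, 95, 93, 93, 93, 93, 93, 95, 93, 93, 93, 95, 93, 79, 61, 57, 60, 55, 53, 83, 94, 94, 93, 92, 95, 131, 136, 132, 133, 133, 132, 132] bot [132, 132, 119, 100, 92, 78, 64, 61, 62, 62, 63, 62, 62, 62, 63, 62, 62, 64, 62, 64, 61, 61, 74, 79, 79, 79, 78, 83, 90, 91, 82, 81, 84, 87, 86] web [139, 141, 141, 139, 142, 152, 125, 97, 91, 93, 93, 73, 62, 63, 64, 64, 62, 62, 61, 78, 95, 92, 93, 92, 88, 87, 84, 82, 80, 85]
```

Run:
```python
from h import *
f=load('w3')
Z=lambda u,v,z: (onz(f,u,v,z)[:2]*1000).round(1)
print('web',Z(140,165.5,.078),Z(148,167,.078))
zt=.2658+.118-.0968
print('held near edge',Z(344/1.5,303/1.5,zt),Z(436/1.5,302/1.5,zt))
g=cv2.cvtColor(f['color'],cv2.COLOR_RGB2HSV); 
for u in(240,255,270): 
  c=g[190:215,u,1].astype(int); v=190+np.argmin(np.diff(c))+.5; print(u,v,Z(u,v,zt))
for v in(215,):
  print(g[v,215:305,2].tolist())
plan(.5777,-.0171,.2658,-1.6)
```

```text
web [538.  -19.1] [539.9  -9.9]
held near edge [520.4 106.1] [520.4 136.5]
240 201.5 [520.2 111.4]
255 201.5 [520.3 118.8]
270 201.5 [520.4 126.3]
[84, 85, 83, 83, 82, 81, 80, 80, 81, 82, 83, 78, 94, 173, 251, 253, 250, 249, 249, 249, 249, 249, 249, 249, 249, 249, 249, 248, 247, 246, 245, 243, 241, 239, 235, 221, 178, 132, 111, 123, 138, 144, 148, 157, 163, 161, 155, 152, 145, 137, 128, 144, 180, 225, 239, 242, 245, 247, 248, 249, 248, 249, 249, 249, 249, 249, 249, 249, 249, 249, 249, 249, 249, 252, 255, 196, 86, 93, 112, 112, 112, 109, 106, 101, 102, 125, 138, 137, 136, 136]
dp [ -2.42 -13.84  -0.02] twist [ 0.05 -0.11  0.98] tcp [0.555  0.1215 0.2658] t 5.0 gw 0.03290551585707817 F [ 0.2  0.8 -1.6]
```

{"op": "drive_tool", "data": {"moves": [{"jaw": 2.8,"dp": [-0.5,-3,0],"twist": [0,0,0]},{"jaw": 2.8,"dp": [-0.5,-3,0],"twist": [0,0,0]},{"jaw": 2.8,"dp": [-0.5,-3,0],"twist": [0,0,0]},{"jaw": 2.8,"dp": [-0.5,-2.8,0],"twist": [0,0,0]},{"jaw": 2.8,"dp": [-0.5,-2,0],"twist": [0,0,1]},{"jaw": 2.8,"dp": [0,0,0],"twist": [0,0,0]},{"jaw": 2.8,"dp": [0,0,2],"twist": [0,0,0]},{"jaw": 2.8,"dp": [0,0,3],"twist": [0,0,0]},{"jaw": 2.8,"dp": [0,0,0],"twist": [0,0,0]},{"jaw": 2.8,"dp": [0,0,0],"twist": [0,0,0]}]}}

```text
time: 6.0
tcp_pos: [0.579, -0.0162, 0.2164]
ee_rot: [-0.001, 0.014, 1.0, 0.0]
force: [-0.4, -0.7, -1.8]
grip_width: 0.0323
finger_force: 25.0
```

Run:
```python
from h import *
plan(.579,-.0171,.1228,-1.6)
f=grab('wrist','w4')
Z=lambda u,v,z: (onz(f,u,v,z)[:2]*1000).round(1)
g=cv2.cvtColor(f['color'],cv2.COLOR_RGB2GRAY)
# thick dowel patch expected
print(proj(f,(.4426,-.0133,.105)),proj(f,(.4993,-.0149,.086)))
p=proj(f,(.4426,-.0133,.105)).round().astype(int); print(g[p[1]-14:p[1]+14:2,p[0]-24:p[0]+24:2])
for v in (120,135):print(g[v,200:320].tolist())
```

```text
dp [-0.02 -0.1   9.36] twist [ 0.05 -0.08  0.05] tcp [ 0.579  -0.0162  0.2164] t 6.0 gw 0.03229400280257323 F [-0.4 -0.7 -1.8]
[258.06840154  37.0124766 ] [258.103318   108.35478244]
[[ 44  48  55  57  58  57  59  91 104 100 100  99  97  96  93  91  91  93
   93  92  90  91  91  93]
 [ 44  49  53  58  57  60  56  84  94  92  91  89  89  88  87  86  89  91
   94  90  86  88  90  93]
 [ 43  67  84  84  86  85  84  87 131 152 150 151 151 151 152 152 153 154
  162 168 168 168 170 152]
 [ 36  75 106 104 104 104 102 101 175 202 201 202 201 203 203 203 204 204
  205 204 204 205 206 189]
 [162 120 103 103 103 102 103 101 131 201 199 197 181 187 199 201 200 200
  199 201 202 201 203 183]
 [193 139 101 104 103 102 103 103 102 202 169 172 215 195 169 194 200 200
  200 200 201 201 202 177]
 [192 138 101 103 102 103 104 103 104 178 144 215 250 251 162 154 199 197
  199 199 200 200 201 175]
 [194 138 100 103 103 104 104 103 104 147 125 196 254 250 141 134 193 199
  198 197 199 200 201 181]
 [193 136 101 103 103 103 103 103 102 123 109  95 180 121 118 118 181 198
  197 197 197 198 199 177]
 [194 13
[... 865 characters left out ...]
136, 169, 173, 181, 254, 255, 254, 254, 254, 253, 253, 255, 255, 227, 100, 69, 74, 76, 77, 75, 77, 75, 74, 76, 77, 77, 76, 78, 79, 80, 81, 81, 84, 87, 91, 94, 96, 98]
[75, 76, 73, 70, 68, 65, 64, 63, 61, 59, 59, 59, 61, 63, 68, 71, 71, 73, 72, 74, 70, 72, 120, 170, 181, 183, 186, 184, 180, 181, 185, 162, 119, 96, 98, 83, 73, 72, 72, 74, 63, 52, 53, 84, 102, 150, 131, 106, 148, 167, 165, 161, 158, 159, 164, 165, 164, 161, 160, 161, 160, 159, 163, 165, 164, 164, 163, 164, 164, 133, 100, 97, 100, 99, 76, 52, 53, 74, 91, 95, 92, 94, 148, 172, 168, 199, 253, 255, 254, 254, 254, 253, 254, 255, 255, 200, 81, 72, 77, 79, 78, 78, 78, 78, 77, 78, 79, 80, 80, 79, 80, 79, 78, 78, 80, 83, 87, 90, 92, 93]
```

{"op": "drive_tool", "data": {"moves": [{"jaw": 2.8,"dp": [0,-0.1,1.5],"twist": [0,0,0]},{"jaw": 2.8,"dp": [0,0,1.2],"twist": [0,0,0]},{"jaw": 2.8,"dp": [0,0,1],"twist": [0,0,0]},{"jaw": 2.8,"dp": [0,0,0.8],"twist": [0,0,0]},{"jaw": 2.8,"dp": [0,0,0.8],"twist": [0,0,0]},{"jaw": 2.8,"dp": [0,0,0],"twist": [0,0,0]}]}}

```text
time: 6.65
tcp_pos: [0.5788, -0.0185, 0.1624]
ee_rot: [-0.001, 0.015, 1.0, 0.0]
force: [0.4, 2.5, -4.1]
grip_width: 0.0327
finger_force: 25.0
```

{"op": "drive_tool", "data": {"moves": [{"jaw": 2.8,"dp": [0,0.1,1],"twist": [0,0,0]},{"jaw": 2.8,"dp": [0,0,1],"twist": [0,0,0]},{"jaw": 2.8,"dp": [0,0,1],"twist": [0,0,0]},{"jaw": 2.8,"dp": [0,0,0.6],"twist": [0,0,0]},{"jaw": 2.8,"dp": [0,0,0.2],"twist": [0,0,0]},{"jaw": 2.8,"dp": [0,0,0],"twist": [0,0,0]}]}}

```text
time: 7.25
tcp_pos: [0.5789, -0.0184, 0.1249]
ee_rot: [-0.001, 0.015, 1.0, -0.0]
force: [-0.4, 1.2, -3.6]
grip_width: 0.0328
finger_force: 25.0
```

{"op": "drive_tool", "data": {"moves": [{"jaw": 2.8,"dp": [0,0,0.2],"twist": [0,0,0]},{"jaw": 2.8,"dp": [0,0,0],"twist": [0,0,0]},{"jaw": 6,"dp": [0,0,0],"twist": [0,0,0]},{"jaw": 6,"dp": [0,0,0],"twist": [0,0,0]},{"jaw": 6,"dp": [0,0,0],"twist": [0,0,0]},{"jaw": 6,"dp": [0,0,0],"twist": [0,0,0]},{"jaw": 6,"dp": [0,0,-2],"twist": [0,0,0]},{"jaw": 6,"dp": [0,0,-4],"twist": [0,0,0]},{"jaw": 6,"dp": [0,0,-5],"twist": [0,0,0]},{"jaw": 6,"dp": [0,0,-3],"twist": [0,0,0]},{"jaw": 6,"dp": [0,0,0],"twist": [0,0,0]}]}}

```text
time: 8.35
tcp_pos: [0.5823, -0.0186, 0.2685]
ee_rot: [0.005, 0.015, 1.0, 0.0]
force: [0.7, -0.8, -1.1]
grip_width: 0.0602
finger_force: 0.0
```

Run:
```python
from h import *
f=grab('wrist','w5'); print(telemetry.read_state()['tcp_pos'])
toprects(f,z=.144,roi=(200,130,310,270))
plan(.4950,.217,.29,-9)
```

```text
[ 0.58067555 -0.01847059  0.26579984]
px [262. 166.] c 571.6 -16.9 size 96.3 60.3 ang -1.6
dp [ 9.26 23.28 -2.46] twist [0.03 0.29 7.28] tcp [ 0.5807 -0.0185  0.2658] t 8.4 gw 0.06017384844729965 F [-0.3 -0.4  0.3]
```

{"op": "drive_tool", "data": {"moves": [{"jaw": 9.4,"dp": [0.5,2,-0.5],"twist": [0,0,0]},{"jaw": 9.4,"dp": [1.5,4,0],"twist": [0,0,0]},{"jaw": 9.4,"dp": [1.5,4,0],"twist": [0,0,0]},{"jaw": 9.4,"dp": [1.5,4,0],"twist": [0,0,0]},{"jaw": 9.4,"dp": [1.5,4,0],"twist": [0,0,0]},{"jaw": 9.4,"dp": [1.5,3.2,0],"twist": [0,0,0]},{"jaw": 9.4,"dp": [1.2,2,0],"twist": [0,0,3.6]},{"jaw": 9.4,"dp": [0,0,3],"twist": [0,0,3.6]},{"jaw": 9.4,"dp": [0,0,3],"twist": [0,0,0]},{"jaw": 9.4,"dp": [0,0,0],"twist": [0,0,0]},{"jaw": 9.4,"dp": [0,0,0],"twist": [0,0,0]}]}}

```text
time: 9.5
tcp_pos: [0.4937, 0.2159, 0.2077]
ee_rot: [-0.001, 0.078, 0.997, -0.001]
force: [1.0, 0.3, 0.6]
grip_width: 0.0939
finger_force: 0.0
```

Run:
```python
from h import *
f=grab('wrist','w6'); toprects(f,roi=(190,100,320,260)); print('seated cell');print(proj(f,(.5777,-.0171,.144)),proj(f,(.5777,-.0171,.144+.08)))
s=grab('side','s6'); p=proj(s,(.5777,-.0171,.144)).astype(int); print(p); toprects(s,z=.144,roi=(p[0]-30,p[1]-20,p[0]+30,p[1]+20),minA=60)
plan(.495,.217,.095,-9)
```

```text
px [261. 200.] c 493.6 217.2 size 66.0 31.7 ang -8.9
seated cell
[ 18.65154895 337.20240849] [-75.5823085  426.32123961]
[268 166]
dp [ 0.03  0.06 11.43] twist [0.04 0.06 0.06] tcp [0.495  0.2163 0.2093] t 9.6 gw 0.09400776321190268 F [0.3 0.1 0.1]
```

{"op": "drive_tool", "data": {"force": 25, "moves": [{"jaw": 9.4,"dp": [0.15,0.08,2],"twist": [0,0,0]},{"jaw": 9.4,"dp": [0,0,4],"twist": [0,0,0]},{"jaw": 9.4,"dp": [0,0,3],"twist": [0,0,0]},{"jaw": 9.4,"dp": [0,0,2.2],"twist": [0,0,0]},{"jaw": 2.8,"dp": [0,0,0],"twist": [0,0,0]},{"jaw": 2.8,"dp": [0,0,0],"twist": [0,0,0]},{"jaw": 2.8,"dp": [0,0,0],"twist": [0,0,0]},{"jaw": 2.8,"dp": [0,0,0],"twist": [0,0,0]},{"jaw": 2.8,"dp": [0,0,0],"twist": [0,0,0]},{"jaw": 2.8,"dp": [0,0,0],"twist": [0,0,0]},{"jaw": 2.8,"dp": [0,0,0],"twist": [0,0,0]},{"jaw": 2.8,"dp": [0,0,0],"twist": [0,0,0]}]}}

```text
time: 10.8
tcp_pos: [0.4929, 0.2173, 0.0965]
ee_rot: [0.0, 0.078, 0.997, 0.0]
force: [-0.0, -0.2, -0.6]
grip_width: 0.0332
finger_force: 0.3
```

{"op": "drive_tool", "data": {"moves": [{"jaw": 2.8,"dp": [0,0,0],"twist": [0,0,0]},{"jaw": 2.8,"dp": [0,0,0],"twist": [0,0,0]},{"jaw": 2.8,"dp": [0,0,0],"twist": [0,0,0]},{"jaw": 2.8,"dp": [0,0,0],"twist": [0,0,0]}]}}

```text
time: 11.2
tcp_pos: [0.493, 0.2174, 0.0965]
ee_rot: [-0.0, 0.078, 0.997, 0.0]
force: [-0.1, 0.0, 1.9]
grip_width: 0.0324
finger_force: 25.0
```

{"op": "drive_tool", "data": {"moves": [{"jaw": 2.8,"dp": [0,0,-1],"twist": [0,0,0]},{"jaw": 2.8,"dp": [0,0,-4],"twist": [0,0,0]},{"jaw": 2.8,"dp": [0,0,-5],"twist": [0,0,0]},{"jaw": 2.8,"dp": [-0.4,-2,-4],"twist": [0,0,0]},{"jaw": 2.8,"dp": [-0.8,-4.2,-1],"twist": [0,0,0]},{"jaw": 2.8,"dp": [-0.8,-4.2,0],"twist": [0,0,0]},{"jaw": 2.8,"dp": [-0.8,-4.2,0],"twist": [0,0,0]},{"jaw": 2.8,"dp": [-0.8,-4.2,0],"twist": [0,0,0]},{"jaw": 2.8,"dp": [-0.56,-3.1,0],"twist": [0,0,0]},{"jaw": 2.8,"dp": [0,-1,0],"twist": [0,0,-7.4]},{"jaw": 2.8,"dp": [0,0,2],"twist": [0,0,0]},{"jaw": 2.8,"dp": [0,0,0],"twist": [0,0,0]}]}}

```text
time: 12.4
tcp_pos: [0.4964, -0.016, 0.225]
ee_rot: [-0.002, 0.014, 1.0, 0.0]
force: [-1.0, 0.1, -2.6]
grip_width: 0.0325
finger_force: 25.0
```

Run:
```python
from h import *
f=grab('wrist','w7')
plan(.4987,-.0149,.1228,-1.6)
zt=telemetry.read_state()['tcp_pos'][2]+.118-.0965
g=cv2.cvtColor(f['color'],cv2.COLOR_RGB2HSV)
for u in(240,255,270):
  c=g[190:225,u,1].astype(int); v=190+np.argmin(np.diff(c))+.5; print(u,v,onz(f,u,v,zt))
s=grab('side','s7'); p=proj(s,(.5777,-.0171,.144)).astype(int); print(p)
cv2.imwrite('pics/s7c.png',cv2.resize(s['color'][120:230,200:340,::-1],None,fx=5,fy=5,interpolation=cv2.INTER_CUBIC))
```

```text
dp [-0.19  0.06 10.31] twist [ 0.   -0.19  0.05] tcp [ 0.4971 -0.0154  0.2259] t 12.45 gw 0.03295763940043698 F [ 0.3 -0.6 -1.6]
240 205.5 [ 0.46316704 -0.02458767  0.24737112]
255 205.5 [ 0.46337637 -0.01717888  0.24737112]
270 205.5 [ 0.46358568 -0.00977029  0.24737112]
[268 166]
```

View pics/s7c.png

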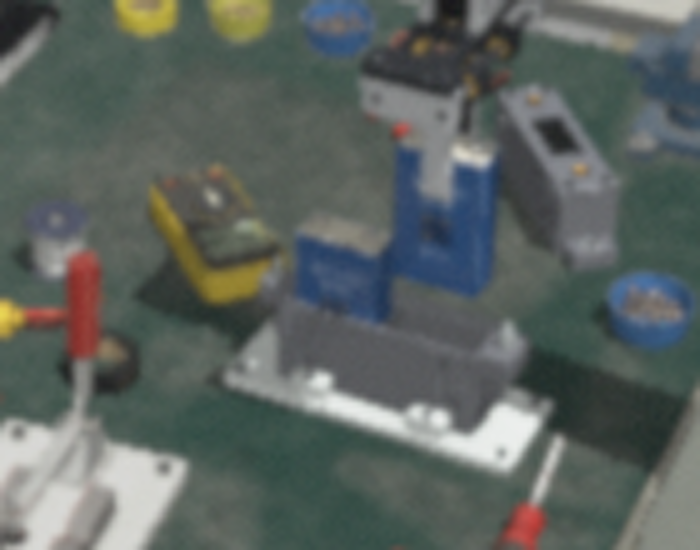

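Cell 1 stands upright in the far pocket (345,270); cell 2 hangs above the near pocket, and the way down is clear.

{"op": "drive_tool", "data": {"moves": [{"jaw": 2.8,"dp": [-0.25,0.05,1],"twist": [0,0,0]},{"jaw": 2.8,"dp": [0,0,2],"twist": [0,0,0]},{"jaw": 2.8,"dp": [0,0,1],"twist": [0,0,0]},{"jaw": 2.8,"dp": [0,0,0.8],"twist": [0,0,0]},{"jaw": 2.8,"dp": [0,0,0.8],"twist": [0,0,0]},{"jaw": 2.8,"dp": [0,0,0.6],"twist": [0,0,0]},{"jaw": 2.8,"dp": [0,0,0],"twist": [0,0,0]}]}}

```text
time: 13.2
tcp_pos: [0.5006, -0.0149, 0.1637]
ee_rot: [-0.001, 0.013, 1.0, -0.0]
force: [-1.3, -0.2, -4.5]
grip_width: 0.0332
finger_force: 25.0
```

{"op": "drive_tool", "data": {"moves": [{"jaw": 2.8,"dp": [0.1,0,1],"twist": [0,0,0]},{"jaw": 2.8,"dp": [0,0,1],"twist": [0,0,0]},{"jaw": 2.8,"dp": [0,0,1],"twist": [0,0,0]},{"jaw": 2.8,"dp": [0,0,0.6],"twist": [0,0,0]},{"jaw": 2.8,"dp": [0,0,0.4],"twist": [0,0,0]},{"jaw": 2.8,"dp": [0,0,0],"twist": [0,0,0]},{"jaw": 2.8,"dp": [0,0,0],"twist": [0,0,0]}]}}

```text
time: 13.9
tcp_pos: [0.5004, -0.0149, 0.1245]
ee_rot: [0.0, 0.013, 1.0, 0.0]
force: [-0.3, -0.5, -3.0]
grip_width: 0.0331
finger_force: 25.0
```

{"op": "drive_tool", "data": {"moves": [{"jaw": 2.8,"dp": [0,0,0.2],"twist": [0,0,0]},{"jaw": 6,"dp": [0,0,0],"twist": [0,0,0]},{"jaw": 6,"dp": [0,0,0],"twist": [0,0,0]},{"jaw": 6,"dp": [0,0,0],"twist": [0,0,0]},{"jaw": 6,"dp": [0,0,0],"twist": [0,0,0]},{"jaw": 6,"dp": [0,0,-2],"twist": [0,0,0]},{"jaw": 6,"dp": [0,0,-4],"twist": [0,0,0]},{"jaw": 6,"dp": [0,0,-5],"twist": [0,0,0]},{"jaw": 6,"dp": [0,0,-4],"twist": [0,0,0]},{"jaw": 6,"dp": [0,0,-3],"twist": [0,0,0]},{"jaw": 6,"dp": [0,0,0],"twist": [0,0,0]},{"jaw": 6,"dp": [0,0,0],"twist": [0,0,0]}]}}

```text
time: 15.1
tcp_pos: [0.5, -0.0149, 0.3027]
ee_rot: [0.0, 0.013, 1.0, 0.0]
force: [-0.2, -0.3, 0.3]
grip_width: 0.0604
finger_force: 0.0
```

Run:
```python
from h import *
f=grab('wrist','w8'); print(telemetry.read_state()['tcp_pos'])
h=cv2.cvtColor(f['color'],cv2.COLOR_RGB2HSV)
for c in((.4993,-.0149,.144),(.5777,-.0171,.144)): print(proj(f,c))
toprects(f,z=.144,lo=(0,0,190),hi=(180,40,255),roi=(200,80,310,260))
```

```text
[ 0.49933383 -0.01487672  0.301708  ]
[259.06829623 182.90327273]
[258.96855667 248.34207799]
px [259. 184.] c 501.4 -15.1 size 65.5 31.4 ang -1.5
px [259. 187.] c 504.4 -14.6 size 174.4 62.1 ang -1.9
px [280.  86.] c 399.8 8.1 size 60.4 3.8 ang -82.6
```

{"op": "drive_tool", "data": {"moves": [{"jaw": 9.4,"dp": [-0.2,-2.5,0],"twist": [0,0,0]},{"jaw": 9.4,"dp": [-0.2,-4.5,0],"twist": [0,0,0]},{"jaw": 9.4,"dp": [-0.2,-4.5,0],"twist": [0,0,0]},{"jaw": 9.4,"dp": [-0.2,-4.5,0],"twist": [0,0,0]},{"jaw": 9.4,"dp": [-0.2,-4.5,0],"twist": [0,0,0]},{"jaw": 9.4,"dp": [-0.2,-4.5,0],"twist": [0,0,0]},{"jaw": 9.4,"dp": [-0.2,-3.5,0],"twist": [0,0,0]},{"jaw": 9.4,"dp": [0,-2.5,0],"twist": [0,0,8]},{"jaw": 9.4,"dp": [0,0,0],"twist": [0,0,8]},{"jaw": 9.4,"dp": [0,0,0],"twist": [0,0,8]},{"jaw": 9.4,"dp": [0,0,0],"twist": [0,0,8]},{"jaw": 9.4,"dp": [0,0,0],"twist": [0,0,8]}]}}

```text
time: 16.35
tcp_pos: [0.5049, -0.3247, 0.3]
ee_rot: [-0.002, 0.357, 0.934, 0.0]
force: [1.1, 0.2, 0.2]
grip_width: 0.0941
finger_force: 0.0
```

{"op": "drive_tool", "data": {"moves": [{"jaw": 9.4,"dp": [0,0,0],"twist": [0,0,8]},{"jaw": 9.4,"dp": [0,0,0],"twist": [0,0,0]},{"jaw": 9.4,"dp": [0,0,0],"twist": [0,0,0]}]}}

```text
time: 16.65
tcp_pos: [0.5054, -0.3247, 0.301]
ee_rot: [-0.001, 0.417, 0.909, -0.0]
force: [0.0, 0.7, -0.2]
grip_width: 0.094
finger_force: 0.0
```

Run:
```python
from h import *
f=grab('wrist','w9'); plan(.507,-.325,.3,-50)
cv2.imwrite('pics/w9v.png',cv2.resize(f['color'][:,:,::-1],None,fx=1.5,fy=1.5))
```

```text
dp [-0.11  0.1   0.13] twist [-0.05 -0.11  0.66] tcp [ 0.5055 -0.3248  0.3013] t 16.7 gw 0.09385769342725643 F [ 0.6 -0.3  0.7]
```

View pics/w9v.png

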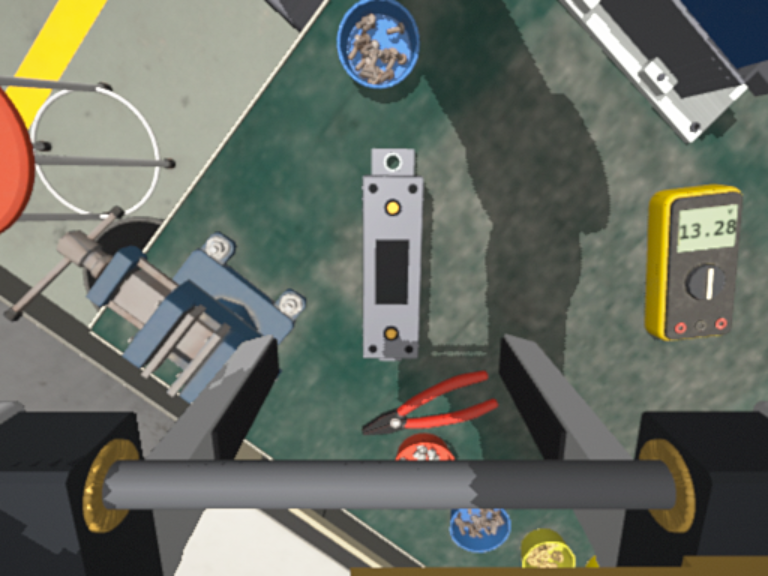

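The upper half is seen from above: wide ear with bore at (393,162), body (363..424, 177..358), cutters at (430,400), vise at left. So its x axis runs up the image.

Run:
```python
from h import *
f=load('w9'); h=cv2.cvtColor(f['color'],cv2.COLOR_RGB2HSV); 
for v in(130,160,200,225): print(v,[(int(a),int(b)) for a,b in h[v,234:292,1:]])
print([(int(a),int(b)) for a,b in h[108:126,250,1:]],[(int(a),int(b)) for a,b in h[228:250,252,1:]])
Z=lambda u,v,z:(onz(f,u,v,z)[:2]*1000).round(1)
print('corners',Z(242,118,.066),Z(282,118,.066),Z(243,238,.066),Z(279,238,.066))
g=cv2.cvtColor(f['color'],cv2.COLOR_RGB2GRAY); print(g[98:118,252:274])
# yellow studs
y=cv2.inRange(h,(18,120,120),(35,255,255)); y[:,:235]=0;y[:,295:]=0;y[:110]=0;y[240:]=0
for c in cv2.findContours(y,0,1)[0]: 
  if cv2.contourArea(c)>15: m=c[:,0].mean(0); print('stud',m,Z(*m,.066))
```

```text
130 [(63, 101), (63, 101), (68, 101), (71, 100), (73, 101), (78, 98), (81, 94), (43, 94), (8, 156), (7, 194), (8, 200), (8, 198), (8, 199), (10, 200), (9, 200), (8, 200), (8, 199), (8, 197), (9, 197), (9, 197), (9, 196), (9, 195), (9, 197), (8, 195), (8, 195), (9, 196), (8, 196), (10, 198), (9, 198), (8, 195), (8, 194), (8, 194), (7, 193), (9, 194), (9, 193), (11, 194), (9, 193), (8, 193), (8, 194), (8, 195), (9, 196), (10, 195), (10, 195), (9, 195), (10, 195), (9, 195), (9, 192), (7, 144), (3, 80), (28, 63), (27, 66), (24, 65), (30, 67), (22, 81), (25, 111), (20, 126), (20, 127), (24, 126)]
160 [(30, 109), (29, 107), (26, 108), (30, 112), (29, 116), (24, 117), (24, 117), (19, 109), (9, 149), (10, 187), (8, 195), (8, 193), (8, 193), (9, 194), (9, 194), (9, 195), (8, 136), (10, 76), (7, 78), (9, 81), (12, 83), (6, 81), (13, 81), (6, 82), (6, 81), (6, 81), (9, 81), (9, 81), (13, 80), (10, 78), (7, 78), (7, 78), (7, 77), (3, 77), (7, 78), (10, 77), (7, 76), (7, 73), (12, 110), (10, 171), (11, 191), (9, 190), (11, 188), (11, 189), (9, 190), (11, 193), (9, 149), (9, 86), (30, 68), (27, 75
[... 3041 characters left out ...]
  93  98 146 228 242 215 188 191
  190 191 192 193]
 [193 193 193 192 199 229 242 219 166 134 146 170 232 244 225 197 190 190
  190 191 191 192]
 [194 193 193 192 192 201 225 234 240 245 245 210 219 202 181 189 188 190
  190 192 191 191]
 [194 194 194 193 192 192 197 208 222 229 229 199 193 182 181 190 192 191
  191 191 190 192]
 [195 194 193 192 192 192 192 191 194 194 192 191 191 192 192 192 192 192
  191 191 192 193]
 [156 153 153 154 155 151 152 162 169 169 169 169 170 170 171 171 171 169
  171 170 168 170]
 [128 126 127 140 150 138 132 132 131 126 125 125 124 124 124 123 123 117
  118 119 118 118]]
stud [260.125  222.1875] [ 554.2 -380.3]
stud [261.28571429 138.        ] [ 479.2 -290.9]
```

Run:
```python
from h import *
f=load('w9'); Z=lambda u,v,z:onz(f,u,v,z)[:2]*1000
M=np.array([(Z(l,v,.066)+Z(r,v,.066))/2 for v,l,r in((130,241.8,281.3),(160,241.9,280.6),(200,241.9,279.5),(225,241.9,278.6))]); 
W=[np.linalg.norm(Z(l,v,.066)-Z(r,v,.066)) for v,l,r in((130,241.8,281.3),(160,241.9,280.6),(200,241.9,279.5),(225,241.9,278.6))]
print(M.round(1),np.round(W,1)); d=M[-1]-M[0]; print('ang',np.degrees(np.arctan2(d[1],d[0])))
u=d/np.linalg.norm(d); n=np.array([-u[1],u[0]]); m=M.mean(0)
e1,e2=Z(252,117.7,.066),Z(252,238.4,.066); print('ends',(e1-m)@u,(e2-m)@u)
c=m+u*((e1-m)@u+(e2-m)@u)/2; print('centre',c)
b=Z(261.2,108,.016); print('bore',b,'rel',(b-c)@u,(b-c)@n)
s1,s2=Z(260.1,222.2,.066),Z(261.3,138,.066); print('studmid',(s1+s2)/2)
```

```text
[[ 472.8 -283. ]
 [ 498.  -312.7]
 [ 533.6 -355.2]
 [ 557.1 -383.4]] [51.  51.3 51.7 51.6]
ang -50.00478993905303
ends -81.39831505077007 85.50820536624336
centre [ 516.67778613 -335.13666397]
bore [ 454.67064148 -262.14975188] rel -95.76859345804122 -0.5931521101669617
studmid [ 516.69376579 -335.61512703]
```

Run:
```python
from h import *
plan(.5166,-.3353,.037,-50)
```

```text
dp [-1.57  0.18 26.43] twist [-0.05 -0.11  0.66] tcp [ 0.5055 -0.3248  0.3013] t 16.7 gw 0.09385769342725643 F [ 0.6 -0.3  0.7]
```

{"op": "drive_tool", "data": {"force": 60, "moves": [{"jaw": 9.4,"dp": [-1.57,0.18,2],"twist": [0,0,0.66]},{"jaw": 9.4,"dp": [0,0,5],"twist": [0,0,0]},{"jaw": 9.4,"dp": [0,0,5],"twist": [0,0,0]},{"jaw": 9.4,"dp": [0,0,3],"twist": [0,0,0]},{"jaw": 9.4,"dp": [0,0,1],"twist": [0,0,0]},{"jaw": 9.4,"dp": [0,0,0],"twist": [0,0,0]},{"jaw": 9.4,"dp": [0,0,0],"twist": [0,0,0]}]}}

```text
time: 17.4
tcp_pos: [0.5183, -0.3369, 0.144]
ee_rot: [0.001, 0.424, 0.906, -0.0]
force: [0.8, -1.0, -0.5]
grip_width: 0.0941
finger_force: 0.0
```

Run:
```python
from h import *
f=grab('wrist','w10'); plan(.5166,-.3353,.037,-50)
h=cv2.cvtColor(f['color'],cv2.COLOR_RGB2HSV)
Z=lambda u,v,z:onz(f,u,v,z)[:2]*1000
m=cv2.inRange(h,(0,0,120),(180,18,255)); 
for x in((454.9,-261.8,16),(516.6,-335.3,66)): print(proj(f,np.array(x)/1000))
y=cv2.inRange(h,(15,120,120),(35,255,255)); y[:,:200]=0;y[:,320:]=0
for c in cv2.findContours(y,0,1)[0]:
  if cv2.contourArea(c)>15: q=cv2.minEnclosingCircle(c)[0]; print('stud',q,Z(*q,.066))
for v in(110,150,190):
  x=np.nonzero(m[v,200:320])[0]+200; a,b=x.min(),x.max()+1; print(v,a,b,Z(a,v,.066),Z(b,v,.066),(Z(a,v,.066)+Z(b,v,.066))/2)
```

```text
dp [ 0.29 -0.05 10.74] twist [ 0.06  0.2  -0.16] tcp [ 0.5186 -0.337   0.1444] t 17.45 gw 0.09390229459799677 F [ 0.7 -0.3 -0.4]
[258.81714782  86.1072315 ]
[259.21950834 203.1927843 ]
stud (259.5, 266.5) [ 554.68170007 -380.53746751]
stud (259.058837890625, 132.8235321044922) [ 479.3386364  -290.85252583]
110 226 293 [ 448.68888722 -293.88959241] [ 488.34739177 -260.81028134] [ 468.51813949 -277.34993688]
150 227 292 [ 468.32361765 -317.59648927] [ 508.17612978 -284.36228709] [ 488.24987372 -300.97938818]
190 228 291 [ 489.41312387 -343.05987674] [ 529.4740545  -309.65935063] [ 509.44358919 -326.35961368]
```

{"op": "drive_tool", "data": {"moves": [{"jaw": 9.4,"dp": [0.2,-0.05,3],"twist": [0,0,0]},{"jaw": 9.4,"dp": [0,0,4],"twist": [0,0,0]},{"jaw": 9.4,"dp": [0,0,2.5],"twist": [0,0,0]},{"jaw": 9.4,"dp": [0,0,1.2],"twist": [0,0,0]},{"jaw": 9.4,"dp": [0,0,0],"twist": [0,0,0]},{"jaw": 4.7,"dp": [0,0,0],"twist": [0,0,0]},{"jaw": 4.7,"dp": [0,0,0],"twist": [0,0,0]},{"jaw": 4.7,"dp": [0,0,0],"twist": [0,0,0]},{"jaw": 4.7,"dp": [0,0,0],"twist": [0,0,0]},{"jaw": 4.7,"dp": [0,0,0],"twist": [0,0,0]},{"jaw": 4.7,"dp": [0,0,0],"twist": [0,0,0]},{"jaw": 4.7,"dp": [0,0,0],"twist": [0,0,0]}]}}

```text
time: 18.65
tcp_pos: [0.516, -0.3347, 0.0357]
ee_rot: [0.0, 0.424, 0.906, 0.0]
force: [-0.1, 0.7, 1.9]
grip_width: 0.0517
finger_force: 60.0
```

{"op": "drive_tool", "data": {"moves": [{"jaw": 4.7,"dp": [0,0,0],"twist": [0,0,0]},{"jaw": 4.7,"dp": [0,0,0],"twist": [0,0,0]}]}}

```text
time: 18.85
tcp_pos: [0.516, -0.3347, 0.0357]
ee_rot: [0.0, 0.424, 0.906, 0.0]
force: [-0.5, 0.8, 4.2]
grip_width: 0.052
finger_force: 60.0
```

{"op": "drive_tool", "data": {"moves": [{"jaw": 4.7,"dp": [0,0,-1],"twist": [0,0,0]},{"jaw": 4.7,"dp": [0,0,-3],"twist": [0,0,0]},{"jaw": 4.7,"dp": [0,0,-4],"twist": [0,0,0]},{"jaw": 4.7,"dp": [0,0,-5],"twist": [0,0,0]},{"jaw": 4.7,"dp": [0,0,-5],"twist": [0,0,0]},{"jaw": 4.7,"dp": [0,0,-2],"twist": [0,0,0]},{"jaw": 4.7,"dp": [2,2,0],"twist": [0,0,0]},{"jaw": 4.7,"dp": [3,3,0],"twist": [0,0,0]},{"jaw": 4.7,"dp": [3,3,0],"twist": [0,0,0]},{"jaw": 4.7,"dp": [3,3,0],"twist": [0,0,0]},{"jaw": 4.7,"dp": [3,3,0],"twist": [0,0,0]},{"jaw": 4.7,"dp": [3,3,0],"twist": [0,0,0]}]}}

```text
time: 20.05
tcp_pos: [0.5367, -0.0937, 0.2355]
ee_rot: [-0.0, 0.424, 0.906, -0.0]
force: [0.8, 0.7, -2.2]
grip_width: 0.0519
finger_force: 60.0
```

{"op": "drive_tool", "data": {"moves": [{"jaw": 4.7,"dp": [3,2.5,0],"twist": [0,0,0]},{"jaw": 4.7,"dp": [2,2,0],"twist": [0,0,0]},{"jaw": 4.7,"dp": [1,0.6,0],"twist": [0,0,0]},{"jaw": 4.7,"dp": [0,0,0],"twist": [0,0,-5]},{"jaw": 4.7,"dp": [0,0,0],"twist": [0,0,-8]},{"jaw": 4.7,"dp": [0,0,0],"twist": [0,0,-8]},{"jaw": 4.7,"dp": [0,0,0],"twist": [0,0,-8]},{"jaw": 4.7,"dp": [0,0,0],"twist": [0,0,-8]},{"jaw": 4.7,"dp": [0,0,0],"twist": [0,0,-8]},{"jaw": 4.7,"dp": [0,0,0],"twist": [0,0,-3.4]},{"jaw": 4.7,"dp": [0,0,0],"twist": [0,0,0]},{"jaw": 4.7,"dp": [0,0,0],"twist": [0,0,0]}]}}

```text
time: 21.25
tcp_pos: [0.5378, -0.0179, 0.2354]
ee_rot: [-0.0, 0.017, 1.0, -0.0]
force: [0.2, 0.1, -2.2]
grip_width: 0.0517
finger_force: 60.0
```

Run:
```python
from h import *
f=grab('wrist','w11'); plan(.5374,-.016,.1217,-1.6); print(telemetry.read_state()['ee_rot'])
Z=lambda u,v,z:(onz(f,u,v,z)[:2]*1000).round(1)
z=telemetry.read_state()['tcp_pos'][2]-.0357
h=cv2.cvtColor(f['color'],cv2.COLOR_RGB2HSV)
y=cv2.inRange(h,(15,120,120),(35,255,255)); y[:,:200]=0;y[:,320:]=0
for c in cv2.findContours(y,0,1)[0]:
  if cv2.contourArea(c)>15: q=cv2.minEnclosingCircle(c)[0]; print('stud',q,Z(*q,z+.066))
cv2.imwrite('pics/w11v.png',cv2.resize(f['color'][:,:,::-1],None,fx=1.5,fy=1.5))
```

```text
dp [ 0.05  0.16 11.37] twist [-0.03 -0.02 -0.33] tcp [ 0.5379 -0.0175  0.2354] t 21.3 gw 0.051108345890990434 F [-0.1 -0.6 -1.8]
[-1.64708477e-04  1.68547917e-02  9.99857897e-01 -2.73452816e-04]
stud (259.0, 371.5) [598.1 -20.1]
stud (308.5, 369.27777099609375) [597.6   7.1]
stud (258.5641784667969, 159.04010009765625) [480.4 -16.2]
```

View pics/w11v.png

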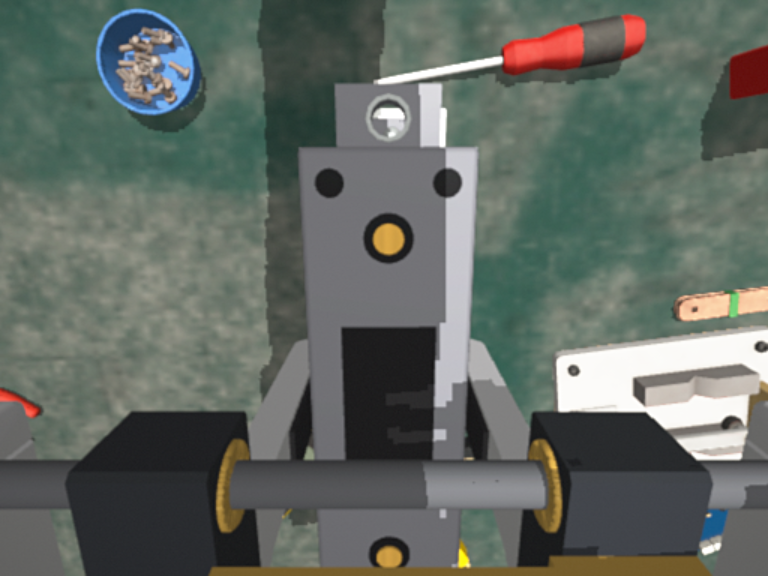

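The upper half is held square over the lower one, wide ear and bore at (388,117) toward the robot. Lowering until just above the dowels.

{"op": "drive_tool", "data": {"moves": [{"jaw": 4.7,"dp": [0.05,0.16,1],"twist": [0,0,-0.3]},{"jaw": 4.7,"dp": [0,0,2],"twist": [0,0,0]},{"jaw": 4.7,"dp": [0,0,1.5],"twist": [0,0,0]},{"jaw": 4.7,"dp": [0,0,1.5],"twist": [0,0,0]},{"jaw": 4.7,"dp": [0,0,1.5],"twist": [0,0,0]},{"jaw": 4.7,"dp": [0,0,1],"twist": [0,0,0]},{"jaw": 4.7,"dp": [0,0,0],"twist": [0,0,0]},{"jaw": 4.7,"dp": [0,0,0],"twist": [0,0,0]}]}}

```text
time: 22.1
tcp_pos: [0.5378, -0.0149, 0.1504]
ee_rot: [-0.0, 0.013, 1.0, -0.0]
force: [0.2, -0.1, -2.0]
grip_width: 0.0516
finger_force: 60.0
```

Run:
```python
from h import *
f=grab('wrist','w12'); plan(.5374,-.016,.1217,-1.6)
z=telemetry.read_state()['tcp_pos'][2]-.0357
Z=lambda u,v,z:(onz(f,u,v,z)[:2]*1000).round(1)
# ear top bore expected from TCP
p=proj(f,(.4425,-.0133,z+.016)); q=proj(f,(.4425,-.0133,.105)); print(p,q)
g=cv2.cvtColor(f['color'],cv2.COLOR_RGB2GRAY); p=p.round().astype(int)
print(p[0]-16,p[1]-14); print('\n'.join(' '.join('%3d'%x for x in r) for r in g[p[1]-14:p[1]+16,p[0]-16:p[0]+17]))
```

```text
dp [ 0.07 -0.11  2.91] twist [-0.    0.05  0.12] tcp [ 0.5381 -0.0149  0.1508] t 22.15 gw 0.05151046990402385 F [-0.   0.7 -1.6]
[257.78490961  79.24107784] [257.93664625  82.99632887]
242 65
124 124 123 123 124 122 122 134 162 180 185 183 182 182 180 168 153 155 173 179 181 183 184 185 178 152 130 195 227 224 224 223 223
123 122 124 123 121 121 130 160 182 186 184 181 164 145 130 114  97 100 117 132 150 163 175 183 183 175 153 200 225 223 223 224 224
123 123 123 122 121 128 156 181 186 183 159 135 106  87  75  66  60  61  66  75  92 106 127 164 182 181 178 227 231 222 222 223 223
123 123 122 121 128 155 179 184 182 158 113  77  64  59  61  61  61  62  60  60  59  60  74 115 162 177 188 254 252 229 221 222 222
124 123 121 124 149 174 184 182 159 111  71  59  60  70  82  86  87  85  80  73  71  62  54  70 118 161 187 255 255 247 225 221 222
124 122 121 142 170 183 184 163 114  71  59  77  86 105 116 118 118 118 113 115 149 132  87  58  71 116 172 255 255 255 243 222 221
123 121 122 160 184 186 167 121  74  59  78 106 117 123 125 124 125 125 122 127 195 215 184 118  63  68 133 255 255 
[... 2351 characters left out ...]
 155 178 179 172 182 204 216 218 219 217
123 124 122 123 121 121 127 149 172 183 177 170 161 150 128 112 104 103 116 127 145 163 170 178 181 172 155 190 218 219 217 218 218
122 122 122 122 122 121 120 125 148 172 180 182 183 179 172 168 154 159 169 173 176 181 182 180 175 152 132 190 220 219 217 217 217
122 123 122 122 122 121 121 120 126 148 162 171 177 179 182 183 179 180 183 181 178 177 176 161 145 128 122 190 220 218 217 217 218
122 122 124 122 123 124 122 122 121 126 133 141 141 151 164 172 175 174 172 163 155 144 141 131 122 118 121 191 221 218 218 216 216
122 121 121 121 121 121 122 120 120 121 121 121 121 124 132 141 143 146 140 131 127 123 121 120 120 119 120 188 219 215 215 215 215
```

Run:
```python
from h import *
f=load('w12'); z=.1508-.0357
a=onz(f,258.6,82.4,.106);b=onz(f,258.2,78.6,z+.016);print('dowel tip',a,'bore',b,'dowel-bore mm',(a-b)*1000)
```

```text
dowel tip [ 0.44222354 -0.01285805  0.106     ] bore [ 0.44215886 -0.01305417  0.1311    ] dowel-bore mm [  0.0646741   0.196116  -25.1      ]
```

Bore and dowel line up to 0.2 mm. Going down.

{"op": "drive_tool", "data": {"moves": [{"jaw": 4.7,"dp": [0,0,0.6],"twist": [0,0,0]},{"jaw": 4.7,"dp": [0,0,0.6],"twist": [0,0,0]},{"jaw": 4.7,"dp": [0,0,0.5],"twist": [0,0,0]},{"jaw": 4.7,"dp": [0,0,0.4],"twist": [0,0,0]},{"jaw": 4.7,"dp": [0,0,0],"twist": [0,0,0]},{"jaw": 4.7,"dp": [0,0,0],"twist": [0,0,0]}]}}

```text
time: 22.75
tcp_pos: [0.5377, -0.0149, 0.1293]
ee_rot: [-0.0, 0.013, 1.0, 0.0]
force: [-0.3, -0.3, -1.6]
grip_width: 0.0522
finger_force: 60.0
```

{"op": "drive_tool", "data": {"moves": [{"jaw": 4.7,"dp": [0,0,0.3],"twist": [0,0,0]},{"jaw": 4.7,"dp": [0,0,0.2],"twist": [0,0,0]},{"jaw": 4.7,"dp": [0,0,0.2],"twist": [0,0,0]},{"jaw": 4.7,"dp": [0,0,0],"twist": [0,0,0]},{"jaw": 4.7,"dp": [0,0,0],"twist": [0,0,0]}]}}

```text
time: 23.25
tcp_pos: [0.5381, -0.0149, 0.1232]
ee_rot: [0.001, 0.013, 1.0, 0.0]
force: [-1.5, 0.2, 6.9]
grip_width: 0.0521
finger_force: 60.0
```

{"op": "drive_tool", "data": {"moves": [{"jaw": 4.7,"dp": [0,0,0.15],"twist": [0,0,0]},{"jaw": 4.7,"dp": [0,0,0.15],"twist": [0,0,0]},{"jaw": 4.7,"dp": [0,0,0],"twist": [0,0,0]},{"jaw": 4.7,"dp": [0,0,0],"twist": [0,0,0]}]}}

```text
time: 23.65
tcp_pos: [0.5382, -0.0149, 0.1217]
ee_rot: [0.001, 0.013, 1.0, 0.0]
force: [-4.2, 0.1, 18.4]
grip_width: 0.052
finger_force: 60.0
```

{"op": "drive_tool", "data": {"moves": [{"jaw": 4.7,"dp": [0,0,0.1],"twist": [0,0,0]},{"jaw": 4.7,"dp": [0,0,0.1],"twist": [0,0,0]},{"jaw": 4.7,"dp": [0,0,0],"twist": [0,0,0]},{"jaw": 4.7,"dp": [0,0,0],"twist": [0,0,0]},{"jaw": 4.7,"dp": [0,0,0],"twist": [0,0,0]}]}}

```text
time: 24.15
tcp_pos: [0.5383, -0.015, 0.1216]
ee_rot: [0.001, 0.013, 1.0, 0.0]
force: [-8.1, 0.7, 35.9]
grip_width: 0.0517
finger_force: 60.0
```

Run:
```python
from h import *
f=grab('wrist','w13'); s=telemetry.read_state(); print(s['tcp_pos'],s['force'],s['wrist_torque'],s['finger_force'])
h=cv2.cvtColor(f['color'],cv2.COLOR_RGB2HSV)
y=cv2.inRange(h,(15,120,120),(35,255,255)); y[:,:230]=0;y[:,290:]=0;y[230:]=0
for c in cv2.findContours(y,0,1)[0]:
  if cv2.contourArea(c)>15:
    q,rr=cv2.minEnclosingCircle(c); print('stud near',q,rr,'expected closed',proj(f,(.5385-.0586,-.0144,.152)),'3mm up',proj(f,(.5385-.0586,-.0144,.155)))
```

```text
[ 0.53828091 -0.01498216  0.1216317 ] [-7.81640435  1.71630953 34.79486005] [-0.09445957  2.31061053 -0.02894452] 59.99711103737354
stud near (258.6212158203125, 159.08712768554688) 10.553689002990723 expected closed [257.27836517 157.24294233] 3mm up [257.2467382  158.31579878]
```

{"op": "drive_tool", "data": {"moves": [{"jaw": 4.7,"dp": [0,0,-0.08],"twist": [0,0.15,0]},{"jaw": 4.7,"dp": [0,0,0],"twist": [0,0,0]},{"jaw": 4.7,"dp": [0,0,0],"twist": [0,0,0]},{"jaw": 4.7,"dp": [0,0,0],"twist": [0,0,0]}]}}

```text
time: 24.6
tcp_pos: [0.5382, -0.0149, 0.1216]
ee_rot: [-0.0, 0.013, 1.0, 0.0]
force: [-6.9, 0.2, 28.6]
grip_width: 0.0514
finger_force: 60.0
```

Run:
```python
from h import *
s=telemetry.read_state(); print(s['tcp_pos'],s['ee_rot'],s['force'],s['wrist_torque'],s['finger_force'])
```

```text
[ 0.53820881 -0.01493404  0.12164737] [-1.64669108e-04  1.29549202e-02  9.99916023e-01  2.99102440e-04] [-6.91261381  0.22823128 28.55383556] [0.04969076 1.52265803 0.01592439] 59.99657951295376
```

Level, stiff against the joint at the expected height and held with about 29 N. Handing in.

```bash
python3 -c "
from h import *
print(r.finish_job())"
```

```text
the job is handed in; nothing more can be done
None
```

The job is handed in at about 25 s of the 72 s: both cells stand in their pockets, and the upper half is on its dowels and held pressed shut at about 29 N. The hand-in gave no verdict back; the closed joint is read from the arm's height and force, not from a final picture.

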